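# Click the blue-capped shaker into the caddy

## Task

At the coffee stall, take the topping shaker with the blue cap and press it down into the free place of the wooden caddy until it clicks past the sprung balls and stands fully home, then let go. Leave the yellow-capped shaker in the caddy and the red-capped one on the counter as they are.

Things in the scene. Friction and masses are not known exactly. Their poses are not given: they have to be found in the camera images.
- shaker_blue: Round steel shaker with a blue cap, upright on the counter, 108 mm tall, 50 mm diameter, 0.16 kg. Origin: centre of its underside, z up along its axis. Cap 49 mm wide, from 92 to 108 mm up; straight wall from 34 to 92 mm up (grip from any side, best 75 mm up). Foot tapers to 34 mm at the underside; 39 mm groove from 17 to 26 mm up.
- free_place (a point): Floor centre of the free bore of a fixed wooden caddy: where the shaker's underside stands when home. z up, y towards the taken bore 110 mm away. Block 104 x 226 mm, top 36 mm above this floor, floor 8 mm above the counter. Bore 68 mm wide, mouth 84; 4 sprung balls leave 42 mm, meeting the foot 23 mm above home. Keep hold and push with 6 to 12 N till 12 mm above home; it then snaps in.
- shaker_yellow: Same shaker but with a yellow cap, already clicked home in the taken bore of the caddy. Origin at the centre of its underside. Leave it there.
- shaker_red: Same shaker but with a red cap, upright on the counter. Origin at the centre of its underside. Leave it where it stands.
There are look-alikes about, which are no part of the job. Leave any pink look-alike of the shaker_yellow alone. Leave any turquoise look-alike of the shaker_blue alone.

How it is judged:
On the way:
1. the blue-capped shaker is pressed home in the free place by the robot, not dropped in: the gripper touches it while it stands there (z of shaker_blue in the frame of free_place below 0.005 m and horizontal distance between shaker_blue and free_place below 0.014 m and contact force between shaker_blue and the fingers above 0.3 N), for 0.05 s.
At the end, for the whole second after the job is handed in: Blue-capped shaker in the free place: underside within 5 mm of the bore's floor and 14 mm of its centre, upright within 10 degrees, released, at rest; yellow-capped one within 15 mm and red-capped one within 30 mm of their starts, both upright within 10 degrees (z of shaker_blue in the frame of free_place between -0.005 and 0.005 m and horizontal distance between shaker_blue and free_place below 0.014 m and angle between each of shaker_blue, shaker_yellow, shaker_red's own z axis and vertical below 0.17 rad and linear speed of shaker_blue below 0.02 m/s and distance of shaker_yellow from where it was at the start of the episode below 0.015 m and distance of shaker_red from where it was at the start of the episode below 0.03 m); the robot touches nothing.
It fails at once if the yellow-capped shaker is pulled or knocked out of its place (moved over 15 mm) (distance of shaker_yellow from where it was at the start of the episode above 0.015 m).
It fails at once if the red-capped shaker is moved over 30 mm or knocked over (distance of shaker_red from where it was at the start of the episode above 0.03 m or angle between shaker_red's own z axis and vertical above 0.5 rad).
It also fails if it takes over 35 s, if anything falls off the work surface, if the arm or the gripper's body presses on something with over 40 N, if the wrist force passes 120 N, or if a joint passes its speed limit or range.

## Robot

A 7-joint arm with a two-finger parallel gripper is mounted at the origin on the work surface. World frame = base frame: x ahead of the robot, y to its left, z up, the work surface at z = 0. Lengths are in m, angles in rad, forces in N, time in s.
With the tool pointing down it reaches from about 0.425 to 0.95 m from the base axis. Payload 4.7 kg.
Tool frame: the origin (TCP) lies midway between the tips of the shut fingers; the grasp point (between the pads) lies env.grip_point_offset behind it (env.grip_point_offset is the distance from the TCP to the grasp point, in m); x points along the fingers, y is the direction in which the jaws open and shut, and the axes are right-handed (so a half turn about x gives the same grasp; the last joint's range is limited). The gripper opens to 85 mm and grips with 20 to 120 N. Pads are 22 mm wide; open, the fingers measure 114 mm over their backs; the gripper's body (76 mm by 85 mm) begins 54 mm behind the grasp point. The pads swing forward as they close: fully open they stand 13 mm farther back than shut.
Start: joints at [1.171, 0.469, -0.049, 1.532, 0.024, 1.141, -0.082], TCP at [0.245, -0.629, 0.231] pointing down, gripper open.
Joint ranges: [-2.59, 2.59], [-0.33, 1.99], [-1.39, 1.29], [0.1, 2.45], [-1.04, 4.18], [0.21, 1.99], [-2.66, 2.66]. Speed limits (rad/s): [2.57, 2.57, 3.14, 3.14, 3.14, 3.14, 3.14].

## Interface

Orientations are given as a unit quaternion [w, x, y, z].
In Python, from cell import env, snapshot gives the robot as it stands. The module is installed in compiled form; this text tells all that it offers.
- The arm moves only by the shell command python3 -m inch 'ROWS'. ROWS is a JSON object of lists of equal length, an entry for each row: "linear": the shift along the tool's x, y, z in units of 200 mm (1.0 is 200 mm), a list of three; "twist": the turn about the tool's x in units of pi/2 rad (1.0 is pi/2 rad); "jaw": the opening, from -1 (shut) to 1 (fully open), so that 0 is half open. In form: {"linear": [[dx, dy, dz], ...], "twist": [twist, ...], "jaw": [jaw, ...]}. A call has 1 to 12 rows; each row shifts and turns the commanded pose from where the row before left it, along the tool's axes as they then stand; what a row does not reach is not made up. A row lasts 1/12 s, in which the tool goes at most 41.7 mm and 7.16 degrees, less where a joint would pass 70% of its speed; a pose out of reach is approached as far as the arm can. A call with a number of a shift or a turn outside -1 to 1 is refused whole. A call with a gripper value outside its range is refused whole. The fingers move at their own pace and stop on an object; the grip force is fixed at half the most. Time passes only in rows, so rows that do not move let the fingers close. It gives the time, the measured TCP pose, the force and the opening at its end, in the units of the state.
- env.get_state(): the state, without advancing time (a new reading comes with each control period).
- snapshot(name): name is "scene" or "top" or "wrist"; returns a dict with "img" (384x512x3 uint8, red, green, blue), "depth" (384x512 float32, m along the optical axis (not along the pixel's ray), 0 where there is no reading), "fx", "fy", "cx", "cy" (pixels), "eye" and "attitude" of the camera in the world. Camera axes: x right, y down, z forward; pixel columns grow to the right and rows downward; lengths in m; the calibration is good to about 2 mm. A picture is of the moment at which its call begins.
- env.close_job(): hands the job in, once; it reports no verdict.
The state is a dict: "t": time; "joint_pos": joint angles; "joint_velocities": joint speeds; "tau": joint torques, N m; "eef_pos": TCP position; "tcp_rot": TCP orientation; "contact_force": force on the tool from outside, world axes, zero at the start; "ft_torque": the same for the moment, N m; "grip_width": opening from 0.0 (shut) to 1.0 (fully open).
Only numpy, scipy, OpenCV 4.12 (cv2) and the standard library are available. Lean on these libraries where they do the work, as an engineer would, in place of code of your own. Each camera call takes 0.05 s, during which the arm holds its last target.

## Working session

There is one attempt and no reset: what is moved stays moved. The work goes in short steps, Python scripts to look and compute and a shell command to move; the robot and the scene stay as the last step left them, time stands still between calls to the robot, and variables do not carry over. Pictures are saved under pics/ and viewed, and the job is handed in when it is done.

```bash
mkdir -p pics; cat > h.py <<'E'
import numpy as np, cv2
from scipy.spatial.transform import Rotation as R
from cell import env, snapshot
def Rm(a):
    a=np.array(a,float)
    if a.shape==(3,3): return a
    return R.from_quat(a[[1,2,3,0]]).as_matrix()
def proj(s,p):
    c=Rm(s['attitude']).T@(np.array(p)-s['eye']); return s['fx']*c[0]/c[2]+s['cx'], s['fy']*c[1]/c[2]+s['cy']
def ray(s,u,v):
    return np.array(s['eye']), Rm(s['attitude'])@np.array([(u-s['cx'])/s['fx'],(v-s['cy'])/s['fy'],1])
def atz(s,u,v,z):
    e,d=ray(s,u,v); return e+d*(z-e[2])/d[2]
def px(s,u,v):
    e,d=ray(s,u,v); return e+d*s['depth'][int(v),int(u)]
def save(s,n,crop=None,k=1):
    im=s['img'][:,:,::-1]
    if crop: im=im[crop[1]:crop[3],crop[0]:crop[2]]
    cv2.imwrite('pics/'+n,cv2.resize(im,None,fx=k,fy=k,interpolation=cv2.INTER_CUBIC))
E
python3 - <<'E'
from h import *
import pickle
print(env.get_state(), env.grip_point_offset)
for n in ['scene','top','wrist']:
    s=snapshot(n); pickle.dump(s,open(n+'0.pkl','wb')); save(s,n+'0.png',None,1.5); print(n,s['eye'],s['attitude'],s['fx'],s['cx'],s['cy'])
E
```

```text
{'t': 0.0, 'joint_pos': array([ 1.17110692,  0.46945011, -0.04858299,  1.53370088,  0.02414892,
        1.14101038, -0.08231433]), 'joint_velocities': array([ 4.82727145e-04, -2.12611552e-04,  1.82849792e-03,  3.83289553e-04,
        9.94202933e-04, -1.56902351e-05,  1.40728782e-03]), 'tau': array([ 5.01866452e-04, -5.10312974e+01, -4.68277058e-02, -2.37712616e+01,
        1.06453610e-02,  7.52789725e-03,  1.27906134e-05]), 'eef_pos': array([ 0.24436307, -0.6285812 ,  0.23025262]), 'tcp_rot': array([-0.12967432, -0.69481555, -0.1310328 ,  0.69515921]), 'contact_force': array([-0.89284379,  0.32868195,  0.43218962]), 'ft_torque': array([0.00539771, 0.02275929, 0.03549303]), 'grip_width': 1.00082365976897} 0.0187
scene [0.91947385 0.22996004 0.70663264] [-0.13522858  0.44003186  0.85093936 -0.25295731] 377.53588234114414 253.37433783743796 190.07974812165745
top [ 0.40657552 -0.02317146  1.10613751] [-0.06333351  0.71456516 -0.69519629  0.04569041] 435.79053949436684 252.03650563086958 189.06661222059577
wrist [ 0.3168913  -0.60005859  0.37442002] [ 0.12748354  0.81494527 -0.55843809 -0.08808551] 276.7787606155455 254.875512211178 193.8032344998065
```

View pics/scene0.png

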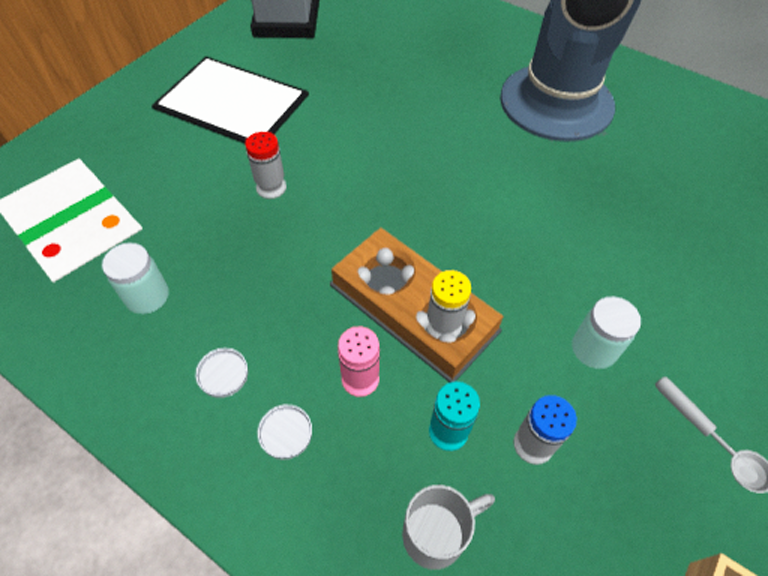

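View pics/top0.png

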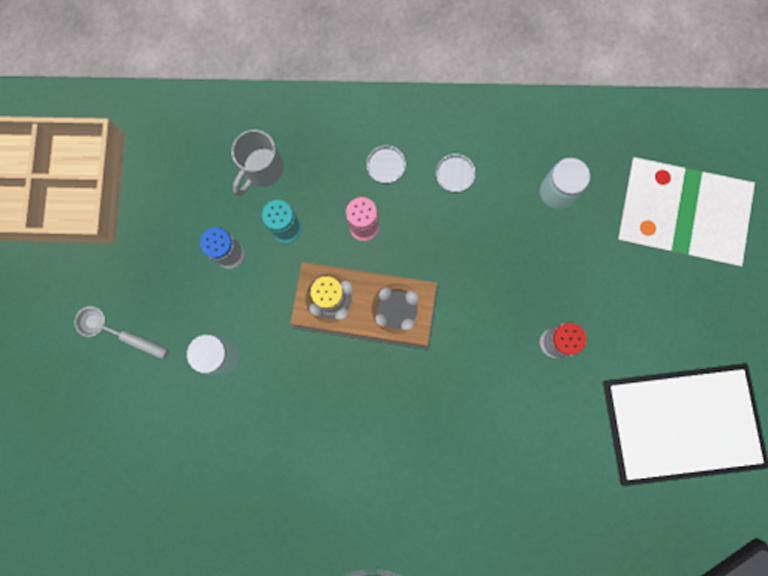

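View pics/wrist0.png

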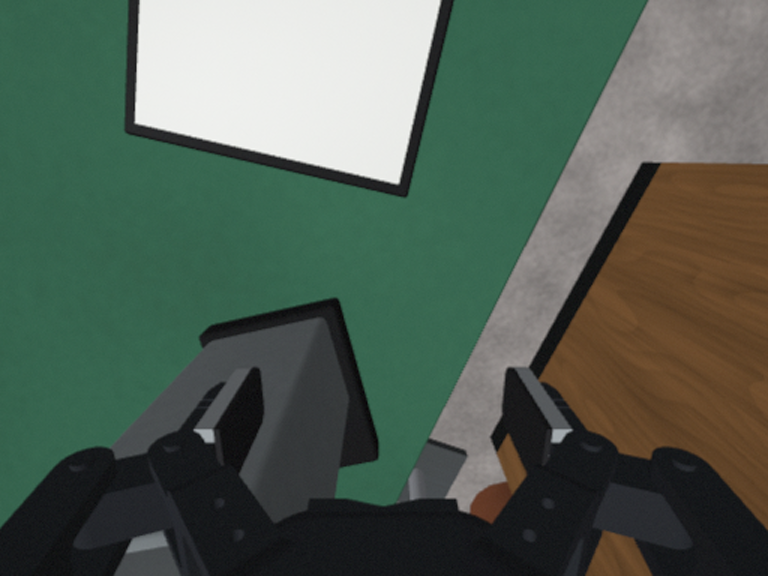

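The scene picture shows the blue cap at (553,415), turquoise (458,402), pink (359,346), yellow (451,288), red (262,146), and the free bore at (386,272), all in 1.5x pixels. In the top picture, blue is at (216,242), turquoise (278,214), pink (361,212), yellow (326,292), the free bore (397,309) and red (569,338). The wrist camera sees none of them.

What could be taken for the target: turquoise at (458,402), or the blue cap at (553,415). I choose blue and will check it in a close crop.

```bash
python3 - <<'E'
from h import *
import pickle
s=pickle.load(open('scene0.pkl','rb'));t=pickle.load(open('top0.pkl','rb'))
a=cv2.resize(s['img'][190:320,270:400],None,fx=4,fy=4)[:,:,::-1][:480,:400]
save(s,'c1.png',(280,240,400,320),6); save(t,'c2.png',(120,120,300,240),4); save(s,'c3.png',(215,145,340,255),6)
E
```

```text
(no output)
```

View pics/c1.png

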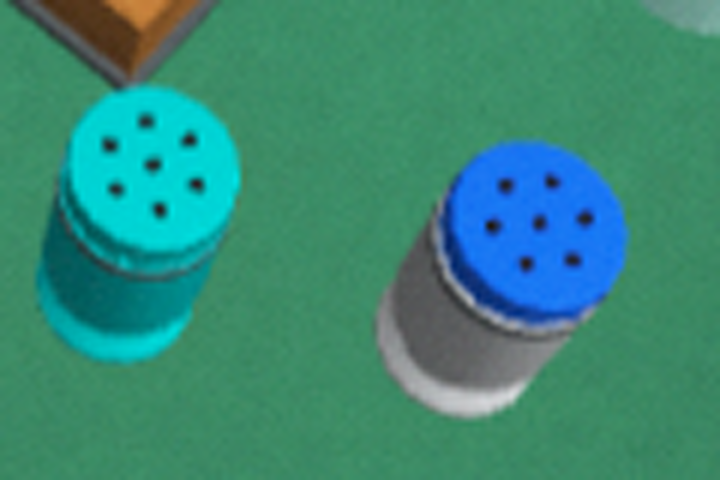

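View pics/c2.png

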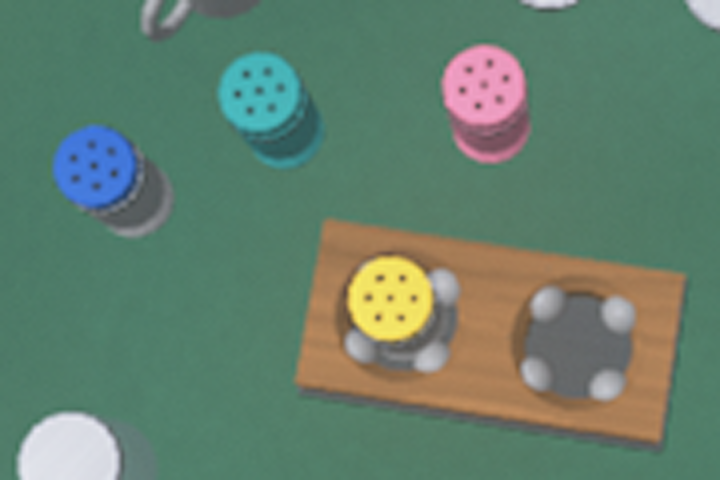

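View pics/c3.png

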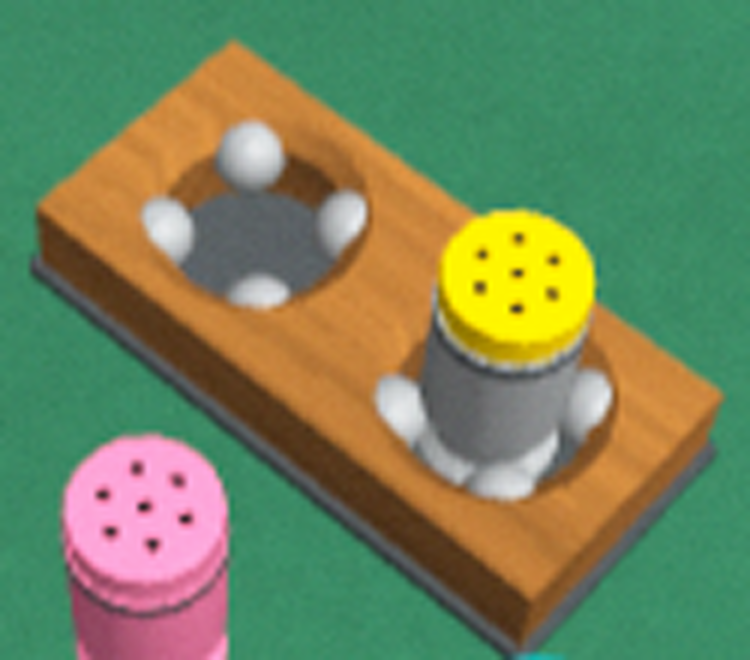

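The crops confirm the choice: the blue cap sits on a steel body at c1 (540,223), while turquoise at c1 (153,165) has a turquoise body. The caddy's top corners and the free bore's balls are clear in both views. Next I triangulate.

```bash
python3 - <<'E'
from h import *
import pickle
s=pickle.load(open('scene0.pkl','rb'));t=pickle.load(open('top0.pkl','rb'))
def tri(us,ut):
    us=((us[0]+.5)/us[2]-.5+us[3],(us[1]+.5)/us[2]-.5+us[4]);ut=((ut[0]+.5)/4-.5+120,(ut[1]+.5)/4-.5+120)
    e1,d1=ray(s,*us);e2,d2=ray(t,*ut)
    d1=d1/np.linalg.norm(d1);d2=d2/np.linalg.norm(d2)
    k=np.linalg.lstsq(np.c_[d1,-d2],e2-e1,rcond=None)[0]
    a=e1+k[0]*d1;b=e2+k[1]*d2
    return (a+b)/2,np.linalg.norm(a-b)
C={}
for n,us,ut in [('blue',(540,223,6,280,240),(94,165)),('turq',(152,165,6,280,240),(259,91)),('yel',(518,272,6,215,145),(390,297)),
 ('A',(38,208,6,215,145),(686,272)),('B',(235,42,6,215,145),(660,443)),('Cc',(525,600,6,215,145),(322,220)),('D',(720,400,6,215,145),(297,384)),('pink',(144,506,6,215,145),(485,85))]:
    p,g=tri(us,ut);C[n]=p;print(n,p.round(4),'gap',round(g,4))
ctr=(C['A']+C['B']+C['Cc']+C['D'])/4
ax=(C['Cc']+C['D']-C['A']-C['B']);ax[2]=0;print('len',np.linalg.norm(ax)/2);ax/=np.linalg.norm(ax)
print('wid',np.linalg.norm(C['A']-C['B']),np.linalg.norm(C['Cc']-C['D']))
print('ctr',ctr,'axis',ax,'free',ctr-.055*ax,'taken',ctr+.055*ax, 'yaw',np.arctan2(ax[1],ax[0]))
p=C['yel']-.11*ax;print('free from yellow',p)
for u in [(94,165)]: 
    q=px(t,143.5,161);print('depth blue',q)
print(Rm(env.get_state()['tcp_rot']))
# floor of bore from depth
print(px(t,265,205))
E
```

```text
blue [0.6227 0.2626 0.1062] gap 0.0011
turq [0.67   0.1668 0.1064] gap 0.0021
yel [0.5473 0.083  0.1165] gap 0.0017
A [ 0.5776 -0.0903  0.0431] gap 0.0004
B [ 0.4726 -0.077   0.0408] gap 0.0014
Cc [0.6061 0.1336 0.0417] gap 0.0059
D [0.5027 0.1467 0.0381] gap 0.0015
pink [0.6768 0.0332 0.1064] gap 0.0017
len 0.22572551314379558
wid 0.10582827851917082 0.10426432274254373
ctr [0.5397665  0.02827572 0.04091868] axis [0.12987914 0.99152983 0.        ] free [ 0.53262315 -0.02625842  0.04091868] taken [0.54690986 0.08280986 0.04091868] yaw 1.440549239974621
free from yellow [ 0.53302818 -0.02603502  0.11652289]
depth blue [0.62281854 0.26300465 0.10354446]
[[-6.14233913e-04  3.62381349e-01 -9.32029710e-01]
 [ 1.41583991e-03 -9.32028637e-01 -3.62381865e-01]
 [-9.99998809e-01 -1.54219209e-03  5.94096210e-05]]
[ 0.53739401 -0.02723678  0.00507698]
```

Measured positions and checks:

| Item | Position (m) | Check |
|---|---|---|
| Blue cap top | (0.623, 0.263), z 0.106 | expect 0.108 |
| Yellow cap top | z 0.1165 | expect 0.116 |
| Block | 226 x 105 mm | expect 226 x 104 |
| Free place | (0.533, -0.026) | from the corners; from yellow within 0.5 mm |

First I turn the jaws across the caddy axis (yaw -7.5°, so a +61° world turn).

```bash
python3 -m inch '{"linear":[[0,0,0],[0,0,0],[0,0,0],[0,0,0],[0,0,0],[0,0,0],[0,0,0],[0,0,0],[0,0,0],[0,0,0]],"twist":[-0.0755,-0.0755,-0.0755,-0.0755,-0.0755,-0.0755,-0.0755,-0.0755,-0.0755,0],"jaw":[1,1,1,1,1,1,1,1,1,1]}'
cat > go.py <<'E'
from h import *
import sys
st=env.get_state();M=Rm(st['tcp_rot']);t=np.array(eval(sys.argv[1]))
print('t',st['t'],'pos',st['eef_pos'].round(4),'jaw yaw',np.degrees(np.arctan2(M[1,1],M[0,1])),'units',(M.T@(t-st['eef_pos'])/.2).round(4),'w',st['grip_width'],'F',st['contact_force'].round(1),'q',st['joint_pos'].round(2))
E
python3 go.py '[0.6227,0.2628,0.23]'
```

```text
t: 0.98
eef_pos: [0.2444, -0.6289, 0.2308]
tcp_rot: [0.466, 0.532, 0.466, -0.531]
contact_force: [0.3, -0.3, 0.5]
grip_width: 1.001
t 0.9833 pos [ 0.2444 -0.6289  0.2308] jaw yaw -7.496180437671397 units [ 0.0087  1.2936 -4.6672] w 1.0013434468842994 F [ 0.3 -0.3  0.5] q [ 1.33  0.49 -0.28  1.52  0.14  1.15  0.89]
```

```bash
python3 -m inch '{"linear":[[0,0.027,-0.097],[0,0.054,-0.194],[0,0.054,-0.194],[0,0.054,-0.194],[0,0.054,-0.194],[0,0.054,-0.194],[0,0.054,-0.194],[0,0.054,-0.194],[0,0.054,-0.194],[0,0.054,-0.194],[0,0.054,-0.194],[0,0.054,-0.194]],"twist":[0,0,0,0,0,0,0,0,0,0,0,0],"jaw":[1,1,1,1,1,1,1,1,1,1,1,1]}'
python3 go.py '[0.6227,0.2628,0.23]'
```

```text
t: 1.98
eef_pos: [0.427, -0.2014, 0.2315]
tcp_rot: [-0.465, -0.533, -0.465, 0.533]
contact_force: [1.1, -0.8, 0.3]
grip_width: 0.997
t 1.9833 pos [ 0.427  -0.2014  0.2315] jaw yaw -7.817648639825076 units [ 0.0066  0.6538 -2.4327] w 0.9966564968229248 F [ 1.1 -0.8  0.3] q [ 0.82  0.17 -0.53  1.97  0.1   1.02  0.11]
```

```bash
python3 -m inch '{"linear":[[0,0.054,-0.194],[0,0.054,-0.194],[0,0.054,-0.194],[0,0.054,-0.194],[0,0.054,-0.194],[0,0.054,-0.194],[0,0.054,-0.194],[0,0.054,-0.194],[0,0.054,-0.194],[0,0.054,-0.194],[0,0.054,-0.194],[0,0,0]],"twist":[0,0,0,0,0,0,0,0,0,0,0,0],"jaw":[1,1,1,1,1,1,1,1,1,1,1,1]}'
python3 go.py '[0.6227,0.2628,0.23]'
python3 - <<'E'
from h import *
s=snapshot('wrist');save(s,'w1.png',None,1.5);print(proj(s,[.6227,.2628,.108]))
import pickle;pickle.dump(s,open('w1.pkl','wb'))
E
```

```text
t: 2.98
eef_pos: [0.6009, 0.2139, 0.2311]
tcp_rot: [0.466, 0.532, 0.47, -0.529]
contact_force: [-1.0, 0.9, 1.7]
grip_width: 1.0
t 2.9833 pos [0.6009 0.2139 0.2311] jaw yaw -7.204647006594253 units [ 0.0075  0.0775 -0.256 ] w 1.0001888444000886 F [-1.   0.9  1.7] q [ 0.06  0.49 -0.66  1.6   0.31  1.16 -0.8 ]
(np.float64(272.04169702943096), np.float64(136.03642878188742))
```

View pics/w1.png

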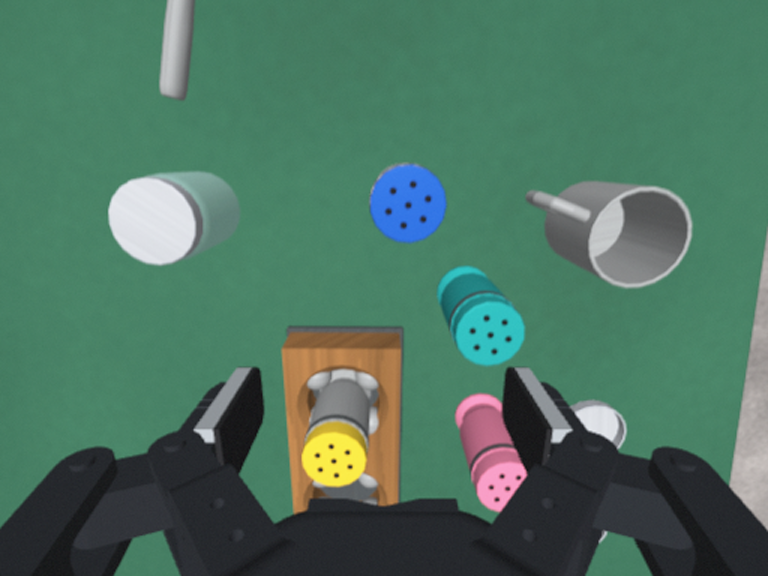

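The wrist view shows the blue cap at (407,204), which is (271.3,136) in raw pixels. My estimate projects to (272,136), so they agree. The mug handle at (530,198) and turquoise at (488,333) are clear of the finger paths. I go above it and descend partway.

```bash
python3 -m inch '{"linear":[[0,0.035,-0.128],[0,0.035,-0.128],[0,0,0],[0.1,0,0],[0.1,0,0],[0.1,0,0],[0.1,0,0],[0,0,0],[0,0,0]],"twist":[0,0,0,0,0,0,0,0,0],"jaw":[1,1,1,1,1,1,1,1,1]}'
python3 go.py '[0.6225,0.2628,0.055]'
```

```text
t: 3.78
eef_pos: [0.6212, 0.2511, 0.1504]
tcp_rot: [-0.465, -0.532, -0.465, 0.534]
contact_force: [0.1, 0.3, 0.2]
grip_width: 1.004
t 3.7833 pos [0.6212 0.2511 0.1504] jaw yaw -7.746411045076423 units [ 4.771e-01 -3.000e-04 -5.980e-02] w 1.0039980737576644 F [0.1 0.3 0.2] q [-0.03  0.61 -0.62  1.6   0.39  1.06 -0.9 ]
```

```bash
python3 -m inch '{"linear":[[0,0,-0.03],[0,0,-0.03],[0,0,0],[0.1,0,0],[0.1,0,0],[0.1,0,0],[0.1,0,0],[0.077,0,0],[0,0,0],[0,0,0]],"twist":[0,0,0,0,0,0,0,0,0,0],"jaw":[1,1,1,1,1,1,1,1,1,1]}'
python3 go.py '[0.6225,0.2628,0.055]'
```

```text
t: 4.62
eef_pos: [0.6231, 0.2651, 0.0558]
tcp_rot: [-0.466, -0.532, -0.466, 0.532]
contact_force: [1.2, 0.1, 0.2]
grip_width: 1.005
t 4.6167 pos [0.6231 0.2651 0.0558] jaw yaw -7.589097026263082 units [ 0.004  -0.0015  0.0117] w 1.0047763340756908 F [1.2 0.1 0.2] q [-0.08  0.72 -0.57  1.65  0.47  0.91 -0.97]
```

Within 2.5 mm, so I correct that and close.

```bash
python3 -m inch '{"linear":[[0.004,0,0.011],[0,0,0],[0,0,0],[0,0,0],[0,0,0],[0,0,0],[0,0,0],[0,0,0],[0,0,0],[0,0,0]],"twist":[0,0,0,0,0,0,0,0,0,0],"jaw":[1,1,-1,-1,-1,-1,-1,-1,-1,-1]}'
python3 go.py '[0.6225,0.2628,0.055]'
python3 - <<'E'
from h import *
s=snapshot('wrist');save(s,'w2.png',None,1.5)
E
```

```text
t: 5.45
eef_pos: [0.6236, 0.2631, 0.0561]
tcp_rot: [0.466, 0.533, 0.466, -0.531]
contact_force: [0.3, -0.4, 6.2]
grip_width: 0.565
t 5.45 pos [0.6236 0.2631 0.0561] jaw yaw -7.603825953346345 units [ 0.0057 -0.0051  0.0023] w 0.5654783100877948 F [ 0.3 -0.4  6.2] q [-0.08  0.72 -0.57  1.65  0.47  0.91 -0.96]
```

View pics/w2.png

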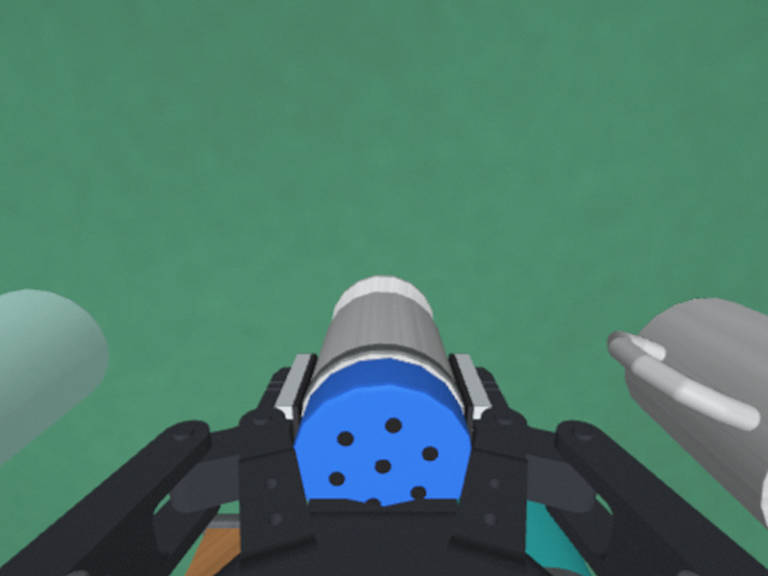

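Gripped: the opening is 48 mm, and the cap sits centred between the pads at (383,466). I lift 140 mm gently.

```bash
python3 -m inch '{"linear":[[-0.03,0,0],[-0.07,0,0],[-0.1,0,0],[-0.12,0,0],[-0.12,0,0],[-0.12,0,0],[-0.1,0,0],[-0.04,0,0],[0,0,0],[0,0,0]],"twist":[0,0,0,0,0,0,0,0,0,0],"jaw":[-1,-1,-1,-1,-1,-1,-1,-1,-1,-1]}'
python3 go.py '[0.533,-0.026,0.196]'
```

```text
t: 6.33
eef_pos: [0.6225, 0.2623, 0.1946]
tcp_rot: [-0.466, -0.532, -0.466, 0.532]
contact_force: [0.1, 0.5, -3.1]
grip_width: 0.573
t 6.3333 pos [0.6225 0.2623 0.1946] jaw yaw -7.59670216193238 units [-0.0056 -0.2528  1.488 ] w 0.5731802182882139 F [ 0.1  0.5 -3.1] q [-0.04  0.58 -0.64  1.54  0.37  1.14 -0.88]
```

```bash
python3 -m inch '{"linear":[[0,-0.01,0.06],[0,-0.02,0.12],[0,-0.028,0.164],[0,-0.03,0.179],[0,-0.03,0.179],[0,-0.03,0.179],[0,-0.03,0.179],[0,-0.028,0.164],[0,-0.023,0.134],[0,-0.015,0.089],[0,-0.009,0.041],[0,0,0]],"twist":[0,0,0,0,0,0,0,0,0,0,0,0],"jaw":[-1,-1,-1,-1,-1,-1,-1,-1,-1,-1,-1,-1]}'
python3 go.py '[0.533,-0.026,0.196]'
python3 - <<'E'
from h import *
s=snapshot('scene');save(s,'s2.png',(190,80,360,220),4);t=snapshot('top');save(t,'t2.png',(180,140,320,250),5)
E
```

```text
t: 7.33
eef_pos: [0.5317, -0.0287, 0.1938]
tcp_rot: [-0.464, -0.532, -0.465, 0.534]
contact_force: [0.3, 0.2, -2.1]
grip_width: 0.567
t 7.3333 pos [ 0.5317 -0.0287  0.1938] jaw yaw -7.857509498372964 units [-0.0109  0.0045 -0.014 ] w 0.5674023359865091 F [ 0.3  0.2 -2.1] q [ 0.5   0.35 -0.65  1.88  0.25  0.99 -0.4 ]
```

View pics/s2.png

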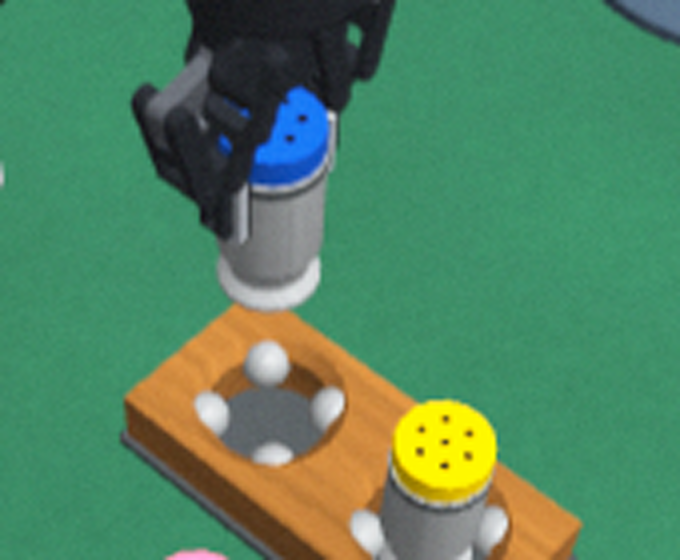

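View pics/t2.png

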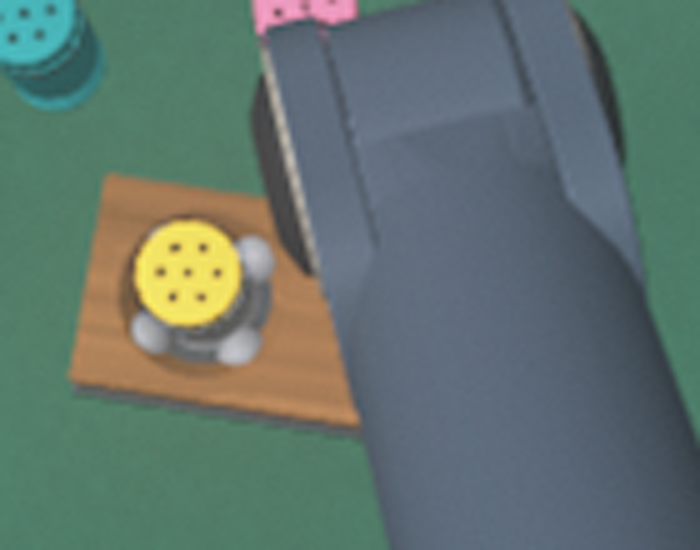

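The scene crop shows the blue shaker upright in the jaws, with its foot at (268,285) above the bore at (270,420). The yellow one is unmoved. I correct by 3 mm and descend to just above the balls.

```bash
python3 -m inch '{"linear":[[0,0.005,-0.014],[0.04,0,0],[0.08,0,0],[0.1,0,0],[0.1,0,0],[0.08,0,0],[0.04,0,0],[0.02,0,0],[0,0,0],[0,0,0]],"twist":[0,0,0,0,0,0,0,0,0,0],"jaw":[-1,-1,-1,-1,-1,-1,-1,-1,-1,-1]}'
python3 go.py '[0.533,-0.026,0.064]'
python3 - <<'E'
from h import *
s=snapshot('scene');save(s,'s3.png',(190,80,340,220),5)
E
```

```text
t: 8.27
eef_pos: [0.5354, -0.0223, 0.1036]
tcp_rot: [0.466, 0.532, 0.466, -0.531]
contact_force: [0.5, 0.4, -1.3]
grip_width: 0.573
t 8.2667 pos [ 0.5354 -0.0223  0.1036] jaw yaw -7.552664936090012 units [ 0.198  -0.0097  0.0198] w 0.5729827539865326 F [ 0.5  0.4 -1.3] q [ 0.43  0.47 -0.6   1.96  0.36  0.82 -0.5 ]
```

View pics/s3.png

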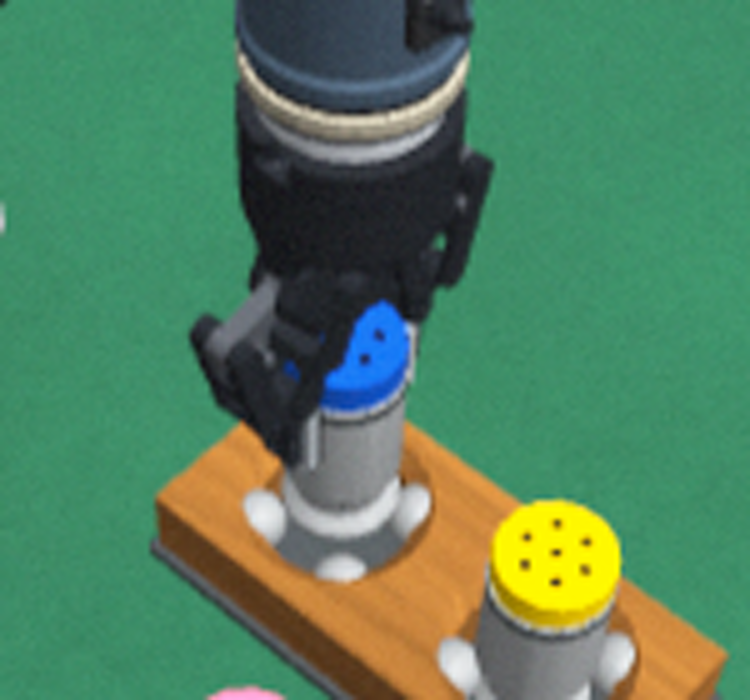

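The foot is centred above the balls at (340,505), but the arm has settled about 4 mm off in xy. I correct that before pressing.

```bash
python3 -m inch '{"linear":[[0,-0.01,0.018],[0,0,0],[0,0,0],[0,0,0]],"twist":[0,0,0,0],"jaw":[-1,-1,-1,-1]}'
python3 go.py '[0.533,-0.026,0.064]'
```

```text
t: 8.65
eef_pos: [0.5325, -0.0265, 0.1036]
tcp_rot: [0.466, 0.532, 0.465, -0.532]
contact_force: [0.2, -0.2, -1.5]
grip_width: 0.571
t 8.65 pos [ 0.5325 -0.0265  0.1036] jaw yaw -7.6262700709034394 units [ 0.1978  0.002  -0.003 ] w 0.5713139707202509 F [ 0.2 -0.2 -1.5] q [ 0.44  0.46 -0.6   1.97  0.36  0.81 -0.49]
```

Centred. I press: quick to the ball contact (z ≈ 0.087), then slowly.

```bash
python3 -m inch '{"linear":[[0.03,0,0],[0.03,0,0],[0.02,0,0],[0.01,0,0],[0.01,0,0],[0.01,0,0],[0.01,0,0],[0,0,0]],"twist":[0,0,0,0,0,0,0,0],"jaw":[-1,-1,-1,-1,-1,-1,-1,-1]}'
python3 go.py '[0.533,-0.026,0.064]'
```

```text
t: 9.32
eef_pos: [0.5331, -0.0261, 0.0791]
tcp_rot: [0.466, 0.533, 0.466, -0.531]
contact_force: [2.2, -0.1, -2.4]
grip_width: 0.569
t 9.3167 pos [ 0.5331 -0.0261  0.0791] jaw yaw -7.578812737281454 units [ 0.0754 -0.0007 -0.0001] w 0.5693821388120256 F [ 2.2 -0.1 -2.4] q [ 0.42  0.5  -0.58  1.99  0.39  0.77 -0.52]
```

```bash
python3 -m inch '{"linear":[[0.01,0,0],[0.01,0,0],[0.01,0,0],[0,0,0]],"twist":[0,0,0,0],"jaw":[-1,-1,-1,-1]}'
python3 go.py '[0.533,-0.026,0.064]'
python3 - <<'E'
from h import *
s=snapshot('scene');save(s,'s4.png',(190,80,340,220),5)
E
```

```text
t: 9.65
eef_pos: [0.532, -0.0263, 0.0722]
tcp_rot: [-0.466, -0.532, -0.466, 0.532]
contact_force: [3.2, 0.4, -6.2]
grip_width: 0.569
t 9.65 pos [ 0.532  -0.0263  0.0722] jaw yaw -7.589231730876276 units [ 0.041   0.0048 -0.0022] w 0.5685511244305784 F [ 3.2  0.4 -6.2] q [ 0.42  0.51 -0.57  1.99  0.39  0.76 -0.52]
```

View pics/s4.png

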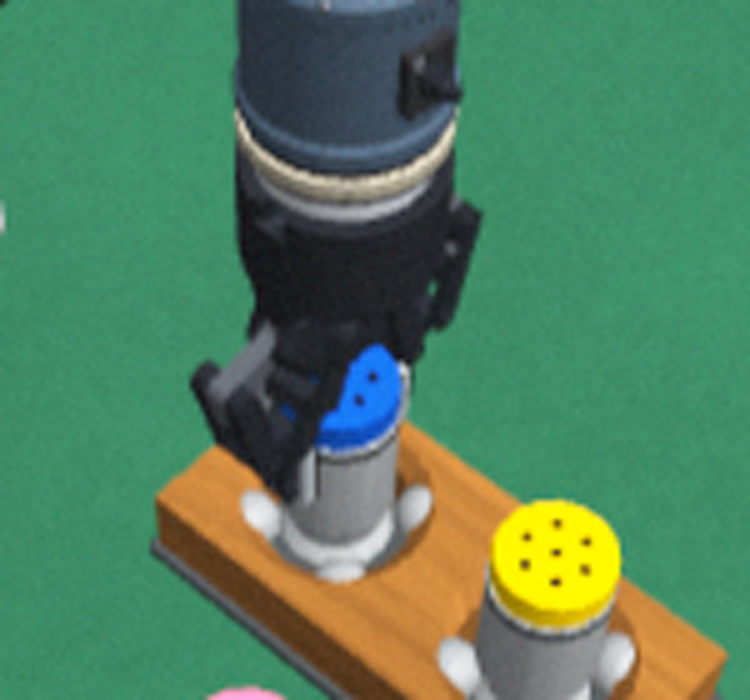

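The foot has passed the balls, and the downward pull of -6 N fits the snap-in. About 8 mm remains.

```bash
python3 -m inch '{"linear":[[0.01,0.003,0],[0.01,0.002,0],[0.01,0,0],[0.01,0,0],[0,0,0],[0,0,0]],"twist":[0,0,0,0,0,0],"jaw":[-1,-1,-1,-1,-1,-1]}'
python3 go.py '[0.533,-0.026,0.064]'
python3 - <<'E'
from h import *
s=snapshot('scene');save(s,'s5.png',(190,80,340,220),5)
E
```

```text
t: 10.2
eef_pos: [0.5329, -0.0263, 0.0647]
tcp_rot: [-0.466, -0.532, -0.466, 0.532]
contact_force: [0.5, 0.8, -5.3]
grip_width: 0.569
t 10.2 pos [ 0.5329 -0.0263  0.0647] jaw yaw -7.594876505308293 units [ 0.0033  0.0003 -0.0018] w 0.569177591971694 F [ 0.5  0.8 -5.3] q [ 0.41  0.52 -0.57  1.99  0.4   0.74 -0.53]
```

View pics/s5.png

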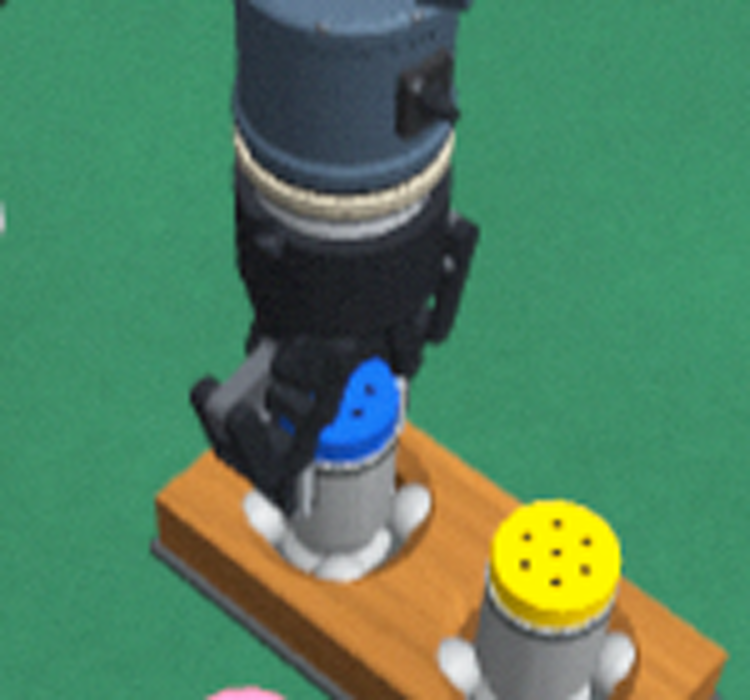

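Still pulled downward, so it isn't firmly on the floor yet. I push in small steps until the force turns upward.

```bash
python3 -m inch '{"linear":[[0.005,0,0],[0.005,0,0],[0,0,0],[0,0,0]],"twist":[0,0,0,0],"jaw":[-1,-1,-1,-1]}'
python3 go.py '[0.533,-0.026,0.064]'
```

```text
t: 10.58
eef_pos: [0.5332, -0.0263, 0.0641]
tcp_rot: [-0.466, -0.532, -0.466, 0.532]
contact_force: [-2.3, -0.6, 5.4]
grip_width: 0.571
t 10.5833 pos [ 0.5332 -0.0263  0.0641] jaw yaw -7.599308766176096 units [ 0.0005 -0.0013 -0.0016] w 0.5713161760850773 F [-2.3 -0.6  5.4] q [ 0.41  0.52 -0.57  1.99  0.41  0.74 -0.53]
```

The floor is met: TCP z is 0.0641 against the predicted 0.064, and the force has turned to +5.4 N. I add a touch more, then release.

```bash
python3 -m inch '{"linear":[[0.004,0,0],[0,0,0],[0,0,0]],"twist":[0,0,0],"jaw":[-1,-1,-1]}'
python3 -m inch '{"linear":[[0,0,0],[0,0,0],[0,0,0],[0,0,0],[0,0,0],[0,0,0],[0,0,0],[0,0,0]],"twist":[0,0,0,0,0,0,0,0],"jaw":[0.5,1,1,1,1,1,1,1]}'
python3 - <<'E'
from h import *
s=snapshot('wrist');save(s,'w6.png',None,1.5)
E
```

```text
t: 10.83
eef_pos: [0.5333, -0.0263, 0.0641]
tcp_rot: [-0.466, -0.532, -0.465, 0.532]
contact_force: [-4.0, 0.3, 12.0]
grip_width: 0.57
t: 11.5
eef_pos: [0.5333, -0.0264, 0.0622]
tcp_rot: [-0.466, -0.532, -0.466, 0.532]
contact_force: [-0.0, 0.0, -0.2]
grip_width: 0.999
```

View pics/w6.png

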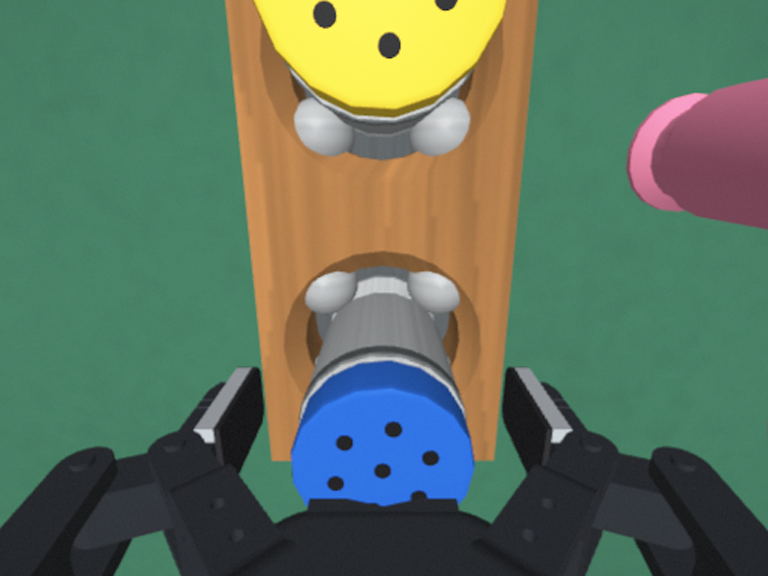

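The jaws are open and clear on both sides, with the blue cap centred at (382,470) and the balls at (331,292) and (433,292) around its foot. I retract straight up, then off to the side to clear the views.

```bash
python3 -m inch '{"linear":[[-0.04,0,0],[-0.1,0,0],[-0.15,0,0],[-0.15,0,0],[-0.15,0,0],[-0.15,0,0],[-0.1,0,0],[0,0,0],[0,0,0]],"twist":[0,0,0,0,0,0,0,0,0],"jaw":[1,1,1,1,1,1,1,1,1]}'
python3 -m inch '{"linear":[[0,0,0.1],[0,0,0.15],[0,0,0.18],[0,0,0.18],[0,0,0.18],[0,0,0.18],[0,0,0.18],[0,0,0.18],[0,0,0.15],[0,0,0.1],[0,0,0],[0,0,0]],"twist":[0,0,0,0,0,0,0,0,0,0,0,0],"jaw":[1,1,1,1,1,1,1,1,1,1,1,1]}'
python3 - <<'E'
from h import *
import pickle
s=snapshot('scene');save(s,'s7.png',(150,60,350,260),3.0);t=snapshot('top');save(t,'t7.png',(120,120,300,240),4)
pickle.dump((s,t),open('f.pkl','wb'))
save(s,'s7b.png',(215,110,340,220),6); save(t,'t7b.png',(340,190,420,260),4)
E
```

```text
t: 12.3
eef_pos: [0.5338, -0.0263, 0.2319]
tcp_rot: [0.467, 0.533, 0.465, -0.531]
contact_force: [0.8, -0.5, 0.1]
grip_width: 0.998
t: 13.3
eef_pos: [0.4902, -0.3403, 0.2286]
tcp_rot: [-0.464, -0.532, -0.466, 0.533]
contact_force: [-0.7, -0.5, 0.4]
grip_width: 1.003
```

View pics/s7b.png

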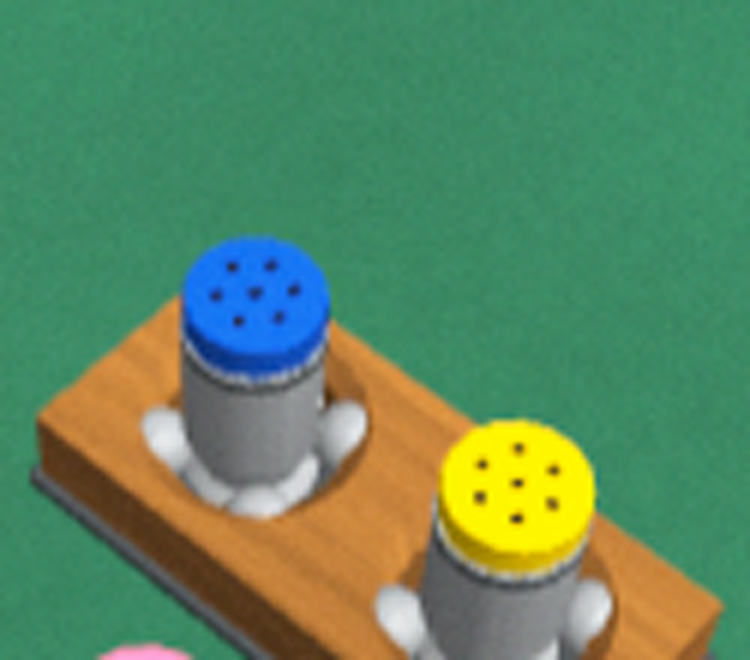

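View pics/t7.png

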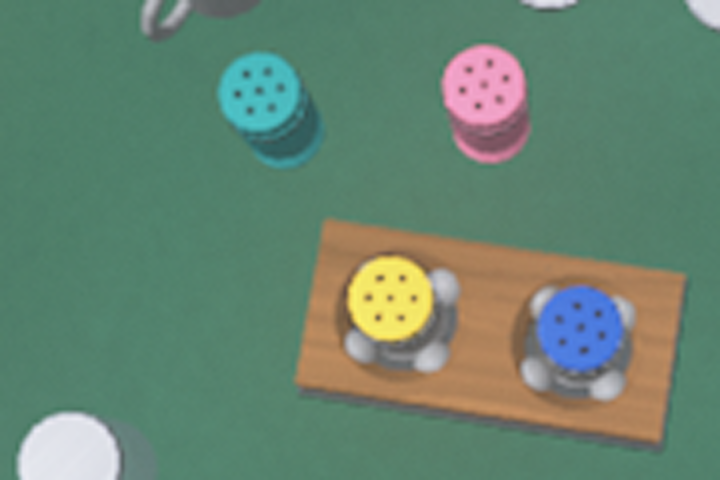

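View pics/s7.png

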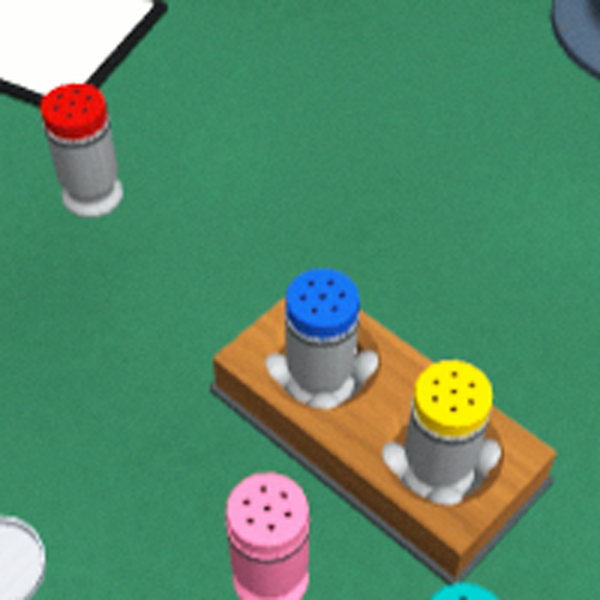

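The pictures show blue upright in the free bore (scene crop (255,293), top crop (580,328)). Yellow is still at top crop (390,297) and red is unmoved. I check its height, then hand in.

```bash
python3 - <<'E'
from h import *
import pickle
s,t=pickle.load(open('f.pkl','rb'))
def tri(a,b):
    e1,d1=ray(s,(a[0]+.5)/6-.5+215,(a[1]+.5)/6-.5+110);e2,d2=ray(t,(b[0]+.5)/4-.5+120,(b[1]+.5)/4-.5+120)
    k=np.linalg.lstsq(np.c_[d1,-d2],e2-e1,rcond=None)[0];return (e1+k[0]*d1+e2+k[1]*d2)/2
b=tri((255,293),(580,328));y=tri((518,482),(390,297));print(b,y,np.linalg.norm((b-y)[:2]))
if abs(b[2]-y[2])<.004: print(env.close_job())
E
```

```text
[ 0.5326578  -0.02682718  0.1151753 ] [0.54731489 0.08303326 0.11652289] 0.11083387070340919
the job is handed in; nothing more can be done
None
```

The blue-capped shaker is pressed home in the free place and released, and the job is handed in after about 13.4 s of the 35 s allowed. No verdict is reported.

- **How it went:** I gripped the shaker about 75 mm up, carried it over the caddy and pushed it past the balls. I kept pushing until the force turned upward, reaching 12 N, at TCP z 0.064 m, which was the height I had predicted. Then I opened the jaws and drew the arm away.
- **Blue shaker:** in the last pictures its cap top triangulates to (0.5327, -0.0268, 0.1152) m. That is under 1 mm from the bore centre I measured. The height is 1.3 mm below the yellow cap's and 0.8 mm below the 0.116 m expected when home, within measuring error. By eye it stands upright.
- **Other shakers:** the yellow one is where it started, to the pixel. The red one looks upright and unmoved, but I judged it only by eye. The pink and turquoise look-alikes were not touched.
- **What disagreed:** I did not read the 6 to 12 N push expected at the balls. The readings taken between steps showed little force, then a downward pull of 5 to 6 N as it snapped in. The push itself showed only once the shaker met the floor.
- **Correction on the way:** above the bore the arm settled about 4 mm off sideways, which I corrected before pressing.

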